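# Tip up the forceps on its seesaw rest

### The arm

A 6-joint arm with a two-finger parallel gripper is mounted at the origin on a cart in front of the work surface, level with it; the furniture and walls round the work are solid. World frame = base frame: x ahead of the robot, y to its left, z up, the work surface at z = 0. Lengths are in m, angles in degrees, forces in N, time in s.
With the tool pointing down it reaches from about 0.4 to 0.825 m from the base axis. Payload 7 kg.
Tool frame: the origin (TCP) lies at the very end of the fingers, on their centre line; the grasp point (between the pads) lies 19 mm behind it; z points along the fingers, x is the direction in which the jaws open and shut, and the axes are right-handed (so a half turn about z gives the same grasp; the last joint's range is limited). The gripper opens to 88 mm and grips with 3 to 60 N. Pads are 19 mm wide; open, the fingers measure 130 mm over their backs; the gripper's body (78 mm by 193 mm) begins 47 mm behind the grasp point.
Start: joints at [82.626, 20.546, 0.682, 0, -70.136, -16.507], TCP at [0.273, 0.617, 0.191] pointing down, gripper open.
Joint ranges: [-176.03, 176.03], [-82.01, 121.73], [-58.28, 71.71], [-173.87, 95.51], [-174.79, -0.11], [-173.66, 173.66]. Speed limits (degrees/s): [136.94, 136.94, 172.46, 180, 180, 180].

### API

Orientations are given as [roll, pitch, yaw] about the fixed x, y, z axes, in that order (R = Rz(yaw) Ry(pitch) Rx(roll)).
In Python, from plant import get_state, optics, order, finder gives the robot as it stands.
- The arm moves only by the shell command python3 -m crank 'ROWS' [FORCE]. ROWS is JSON, a list of rows, each an object of numbers: "dx", "dy", "dz": the shift along the tool's x, y, z in mm; "wx", "wy", "wz": the turn, a rotation vector about the tool's x, y, z in degrees; "hand": the opening in per cent of the stroke, from 0 (shut) to 100 (fully open). A call has 1 to 10 rows; each row shifts and turns the commanded pose from where the row before left it, along the tool's axes as they then stand; what a row does not reach is not made up. A row lasts 1/8 s, in which the tool goes at most 62.5 mm and 10.7 degrees, less where a joint would pass 70% of its speed; a pose out of reach is approached as far as the arm can. A call is refused whole if a number of a shift passes 62.5 or a number of a turn 10.7, either way. A call with a gripper value outside its range is refused whole. The fingers move at their own pace and stop on an object; FORCE is the grip in N (left out, the last holds). Time passes only in rows, so rows that do not move let the fingers close. It gives the time, the measured TCP pose, the force and the opening at its end, in the units of the state.
- get_state(): the state, without advancing time (a new reading comes with each control period).
- optics.capture(name): name is "side" or "top" or "wrist"; returns the picture (384x512x3 uint8, blue, green, red); there is no depth.
- optics.calibration(name): a dict with "intrinsics" (3x3 intrinsics, pixels), "R" (3x3) and "t" (3): a world point X has camera coordinates R X + t; the wrist camera has in their place "T_tool_cam" (4x4, takes a point from camera to tool coordinates, whose origin is the TCP and whose axes are the tool frame's). Camera axes: x right, y down, z forward; pixel columns grow to the right and rows downward; lengths in m; the calibration is good to about 2 mm. A picture is of the moment at which its call begins: read the wrist's pose just before it. calibration takes no time and is no camera call.
- order.close_job(): hands the job in, once; it reports no verdict.
Trained networks look in the newest picture that a camera, given by its name, has taken for a name from the list of things; names that differ only in an ending like _2 or _b are one class to them, and where a whole thing is asked for, a point or a joint stands for the part that bears it (a point fixed in the world has none). Each returns a list of dicts, best first, with "conf" (0 to 1); they miss things now and then, are a little off and sometimes report something else, mostly with a low value. They report only what shows in the picture. A call takes as long as a camera call. They do not tell look-alikes from the thing itself.
- finder.masks_of(thing, camera): "mask" (384x512 bool, what is visible of it) and "rect" ([centre column, centre row, width, height] in pixels, round what is visible of it).
- finder.place_of(thing, camera): "centre" ([column, row] in pixels: a listed point, or the origin of a listed thing).
The state is a dict: "time_s": time; "joints": joint angles; "qd": joint speeds; "joint_torque": joint torques, N m; "tcp_pos": TCP position; "eef_rot": TCP orientation; "contact_force": force on the tool from outside, world axes, zero at the start; "moment": the same for the moment, N m; "gripper_width": finger opening in m.
Only numpy, scipy, OpenCV 4.12 (cv2) and the standard library are available. Lean on these libraries where they do the work, as an engineer would, in place of code of your own. Each camera call takes 0.05 s, during which the arm holds its last target.

### The job

Two seesaw instrument rests stand on the tray, one holding the steel forceps and the other the thermometer. Press the pad of the rest that holds the forceps down to its stop, so that the outer end of the forceps tips up and stays up, ready to be taken, then let go. Do not touch the forceps itself, it must stay lying in its channel, and leave the thermometer's rest level.

Things in the scene. Friction and masses are not known exactly. Their poses are not given: they have to be found in the camera images.
- forceps_rest_pad (a point): Centre of the top of the press pad of the rest that holds the forceps: grey ribbed plate 38 long, 32 wide, 6 mm thick on the arm's end nearer the robot, its top 68 mm above the tray while level. Turns with the arm: x along the arm from pad to forceps, y across it, z up. The pivot lies 77 mm along +x, 10 mm below. Left or right place varies; rests are turned up to 0.45 rad from straight ahead.
- forceps_rest (a joint): Tilt (rad) of the seesaw arm of the fixed steel rest (base 150 x 62 mm, cheeks 69 mm high at the pivot) that holds the forceps: 0 level (start), grows as the pad is pressed, 0.38 at the firm stop (pad centre about 28 mm down, far end tipped up). Stiff pivot: about 1.6 N on the pad moves it; no spring, it stays where left.
- forceps: Plain steel dressing forceps (two slim tines), 135 x 16 x 10 mm, loose, about 22 g, lying lengthwise in the open channel (26 mm wide, lips 9 mm high) of its rest's arm and overhanging the outer end. Origin: centre of its underside, 66 mm above the tray and about 40 mm beyond the pivot at the start; its y axis is its length.
- thermometer_rest (a joint): Tilt (rad) of the arm of the other, identical rest, which holds a white digital thermometer 145 x 19 x 12 mm: 0 level (start), grows to 0.38 as its own pad goes down. It must stay level.
There are look-alikes about, which are no part of the job. Leave any green look-alike of the part that bears forceps_rest_pad alone.

How it is judged:
By the outcome, as a careful person would: the job done as asked, in the order asked, and still so for the second after the job is handed in, with the robot touching nothing.
It also fails if it takes over 32 s, if anything falls off the work surface, if the arm or the gripper's body presses on something with over 40 N, if the wrist force passes 120 N, or if a joint passes its speed limit or range.

## Working session

There is one attempt and no reset: what is moved stays moved. The work goes in short steps, Python scripts to look and compute and a shell command to move; the robot and the scene stay as the last step left them, time stands still between calls to the robot, and variables do not carry over. Pictures are saved under pics/ and viewed, and the job is handed in when it is done.

```bash
ls; mkdir -p pics; python3 - <<'E'
from plant import get_state, optics, order, finder
import cv2
print(get_state())
for n in ("top","side"):
    im=optics.capture(n); cv2.imwrite(f"pics/{n}0.png",im)
    for t in ("forceps_rest_pad","forceps"):
        for d in finder.place_of(t,n)[:4]: print(n,t,d)
    c=optics.calibration(n);print(c)
E
```

```text
pics
{'time_s': 0.0, 'joints': array([ 8.26262056e+01,  2.05909207e+01,  6.33634374e-01, -2.13999656e-02,
       -7.01354816e+01, -1.65056555e+01]), 'qd': array([ 0.0022472 , -0.02455267,  0.0501585 ,  0.07581663, -0.03824945,
        0.041725  ]), 'joint_torque': array([ 1.20999443e-04, -5.82718849e+01,  2.93053758e+01,  6.99712381e+00,
        7.01902361e-03, -1.49023922e-04]), 'tcp_pos': array([0.27306153, 0.61669962, 0.19042346]), 'eef_rot': array([-1.79992929e+02, -9.46611442e-02, -1.13886744e+02]), 'contact_force': array([ 0.15547836, -0.50243113,  0.46009768]), 'moment': array([-0.01166276,  0.01844889,  0.02784393]), 'gripper_width': 0.08779635324077159}
top forceps_rest_pad {'centre': [266.5, 222.6], 'conf': 0.78}
top forceps_rest_pad {'centre': [356.7, 219.6], 'conf': 0.74}
top forceps {'centre': [353.6, 163.1], 'conf': 0.5}
{'intrinsics': array([[456.14469753,   0.        , 260.10374144],
       [  0.        , 456.14469753, 190.79566526],
       [  0.        ,   0.        ,   1.        ]]), 'R': array([[-0.02501699, -0.99922657, -0.03033841],
       [-0.98828303,  0.02929108, -0.14979546],
       [ 0.15056824,  0.0262355 , -0.98825144]]), 't': array([0.01024629, 0.55442604, 0.87739017])}
side forceps_rest_pad {'centre': [221.4, 190.9], 'conf': 0.84}
{'intrinsics': array([[474.35176994,   0.        , 253.7842186 ],
       [  0.        , 474.35176994, 189.3856914 ],
       [  0.        ,   0.        ,   1.        ]]), 'R': array([[ 0.99876329, -0.04831737, -0.01171837],
       [-0.03436348, -0.50052665, -0.86503886],
       [ 0.03593104,  0.86437174, -0.50156799]]), 't': array([-0.56138087,  0.07444599,  1.1826811 ])}
```

View pics/top0.png

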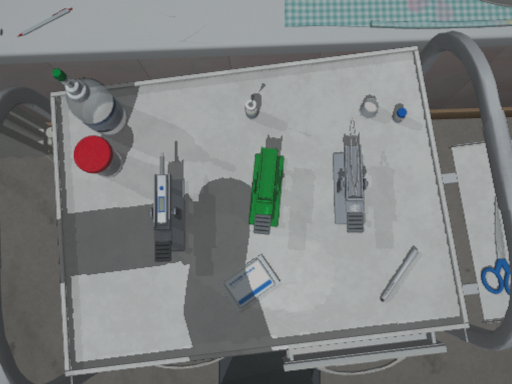

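View pics/side0.png

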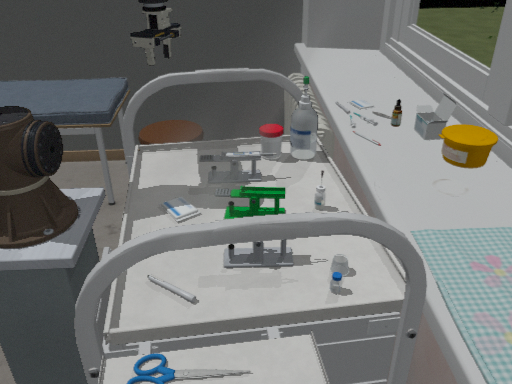

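```bash
cat > h.py <<'E'
from plant import get_state, optics, order, finder
import numpy as np, cv2
def ray(n,p):
    c=optics.calibration(n);K,R,t=c["intrinsics"],c["R"],c["t"]
    d=R.T@np.linalg.solve(K,np.array([p[0],p[1],1.]));o=-R.T@t
    return o,d
def onz(n,p,z):
    o,d=ray(n,p);return o+d*(z-o[2])/d[2]
def proj(n,X):
    c=optics.calibration(n);v=c["R"]@np.array(X)+c["t"];v=c["intrinsics"]@v;return v[:2]/v[2]
E
python3 - <<'E'
from h import *
im=cv2.imread("pics/top0.png");cv2.imwrite("pics/top0z.png",cv2.resize(im[90:270,230:430],(800,720))[:600])
im=cv2.imread("pics/side0.png");cv2.imwrite("pics/side0z.png",cv2.resize(im[140:290,190:390],(800,600)))
p=onz("top",(356.7,219.6),.068);print("pad",p, proj("side",p))
f=onz("top",(353.6,163.1),.066);print("forceps o",f,np.degrees(np.arctan2(*(f-p)[[1,0]])))
g=onz("top",(266.5,222.6),.068);print("green",g,proj("side",g))
o,d=ray("side",(221.4,190.9));print(onz("side",(221.4,190.9),.068))
# rail apexes: height from assumed y
for z in (.1,.2,.3,.4): print(z,[onz("top",q,z).round(2) for q in ((8,200),(490,150))],[onz("side",q,z).round(2) for q in ((215,75),(250,225))])
print(optics.calibration("wrist")["T_tool_cam"])
E
```

```text
pad [ 0.48889987 -0.19029726  0.068     ] [223.15009964 233.93519812]
forceps o [ 0.6004813  -0.19090152  0.066     ] -0.31027978464546213
green [ 0.48789383 -0.01641995  0.068     ] [223.27271252 192.29965394]
[ 0.48327616 -0.00935017  0.068     ]
0.1 [array([0.54, 0.48, 0.1 ]), array([ 0.61, -0.44,  0.1 ])] [array([0.45, 0.85, 0.1 ]), array([ 0.55, -0.21,  0.1 ])]
0.2 [array([0.53, 0.42, 0.2 ]), array([ 0.59, -0.39,  0.2 ])] [array([0.46, 0.52, 0.2 ]), array([ 0.54, -0.35,  0.2 ])]
0.3 [array([0.51, 0.36, 0.3 ]), array([ 0.56, -0.34,  0.3 ])] [array([0.48, 0.18, 0.3 ]), array([ 0.54, -0.5 ,  0.3 ])]
0.4 [array([0.5, 0.3, 0.4]), array([ 0.54, -0.3 ,  0.4 ])] [array([ 0.49, -0.16,  0.4 ]), array([ 0.53, -0.65,  0.4 ])]
[[ 9.99999889e-01 -5.29630929e-05 -4.68876906e-04  3.30576293e-04]
 [ 1.83441757e-04  9.59151383e-01  2.82893251e-01 -7.68780986e-02]
 [ 4.34741031e-04 -2.82893306e-01  9.59151286e-01 -1.92237624e-01]
 [ 0.00000000e+00  0.00000000e+00  0.00000000e+00  1.00000000e+00]]
```

View pics/top0z.png

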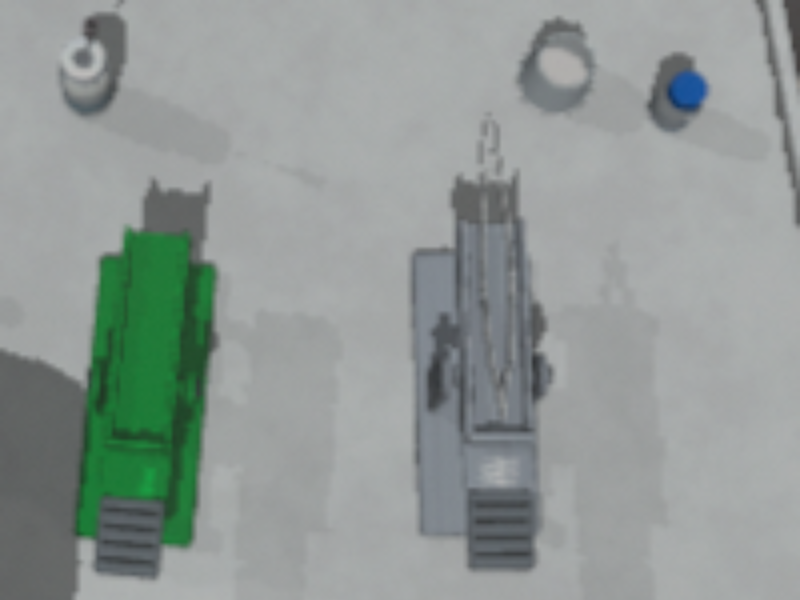

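View pics/side0z.png

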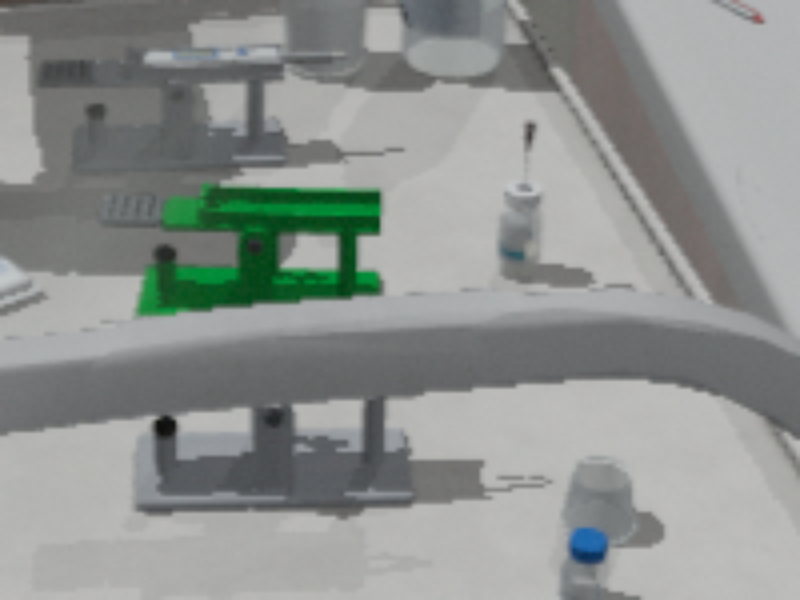

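The forceps lie on the right-hand grey rest, with its pad at about (355,221) in the top image, or world (0.487, -0.190), and heading about 0°. The thermometer rest is on the left, pad near (163,250), and the green look-alike is in the middle. The rails rise to about z = 0.23, so I'll go over them at z = 0.41.

```bash
python3 -m crank '[{"dz":-55,"wz":-8,"hand":0},{"dz":-55,"wz":-8,"hand":0},{"dz":-55,"wz":-8,"hand":0},{"dz":-55,"hand":0},{"dx":46,"dy":-28},{"dx":46,"dy":-28},{"dx":46,"dy":-28},{"dx":46,"dy":-28},{"dx":46,"dy":-28},{"dx":46,"dy":-28}]'
```

```text
validation failed for argument at $[0]...
```

```bash
python3 -m crank '[{"dx":0,"dy":0,"dz":-55,"wx":0,"wy":0,"wz":-8,"hand":0}]'
```

```text
time_s: 0.42
tcp_pos: [0.2722, 0.6146, 0.2418]
eef_rot: [180.0, -0.6, -105.8]
contact_force: [-0.7, 1.2, 1.0]
gripper_width: 0.0823
```

All keys are needed in every row.

```bash
python3 -m crank '[{"dx":0,"dy":0,"dz":-55,"wx":0,"wy":0,"wz":-8,"hand":0},{"dx":0,"dy":0,"dz":-55,"wx":0,"wy":0,"wz":-8,"hand":0},{"dx":0,"dy":0,"dz":-55,"wx":0,"wy":0,"wz":0,"hand":0},{"dx":46,"dy":-28,"dz":0,"wx":0,"wy":0,"wz":0,"hand":0},{"dx":46,"dy":-28,"dz":0,"wx":0,"wy":0,"wz":0,"hand":0},{"dx":46,"dy":-28,"dz":0,"wx":0,"wy":0,"wz":0,"hand":0},{"dx":46,"dy":-28,"dz":0,"wx":0,"wy":0,"wz":0,"hand":0},{"dx":46,"dy":-28,"dz":0,"wx":0,"wy":0,"wz":0,"hand":0}]'
```

```text
time_s: 1.42
tcp_pos: [0.4143, 0.3858, 0.4115]
eef_rot: [-180.0, 0.0, -89.9]
contact_force: [1.4, -0.1, -0.4]
gripper_width: 0.0039
```

```bash
python3 -m crank '[{"dx":57,"dy":-7,"dz":0,"wx":0,"wy":0,"wz":0,"hand":0},{"dx":57,"dy":-7,"dz":0,"wx":0,"wy":0,"wz":0,"hand":0},{"dx":57,"dy":-7,"dz":0,"wx":0,"wy":0,"wz":0,"hand":0},{"dx":57,"dy":-7,"dz":0,"wx":0,"wy":0,"wz":0,"hand":0},{"dx":57,"dy":-7,"dz":0,"wx":0,"wy":0,"wz":0,"hand":0},{"dx":57,"dy":-7,"dz":0,"wx":0,"wy":0,"wz":0,"hand":0},{"dx":57,"dy":-7,"dz":0,"wx":0,"wy":0,"wz":0,"hand":0},{"dx":57,"dy":-7,"dz":0,"wx":0,"wy":0,"wz":0,"hand":0},{"dx":57,"dy":-7,"dz":0,"wx":0,"wy":0,"wz":0,"hand":0},{"dx":57,"dy":-7,"dz":0,"wx":0,"wy":0,"wz":0,"hand":0}]'
python3 - <<'E'
from h import *
from scipy.spatial.transform import Rotation as Ro
s=get_state();im=optics.capture("wrist")
cv2.imwrite("pics/w1.png",im)
c=optics.calibration("wrist");T=c["T_tool_cam"];K=c["intrinsics"]
Rt=Ro.from_euler("xyz",s["eef_rot"],degrees=True).as_matrix()
o=s["tcp_pos"]+Rt@T[:3,3]
print(s["time_s"],s["tcp_pos"],s["eef_rot"])
for th,z in (("forceps_rest_pad",.068),("forceps",.066)):
    for r in finder.place_of(th,"wrist"):
        d=Rt@T[:3,:3]@np.linalg.solve(K,[*r["centre"],1.]);print(th,r,o+d*(z-o[2])/d[2])
E
```

```text
time_s: 2.68
tcp_pos: [0.4847, -0.1843, 0.4117]
eef_rot: [-180.0, 0.0, -89.9]
contact_force: [1.2, 0.2, -0.0]
gripper_width: 0.0004
2.675 [ 0.48471388 -0.18430625  0.41165769] [-1.79953350e+02  3.76899903e-03 -8.98740811e+01]
forceps_rest_pad {'centre': [162.4, 148.4], 'conf': 0.85} [ 0.48787454 -0.01107817  0.068     ]
forceps {'centre': [260.4, 75.8], 'conf': 0.43} [ 0.61218871 -0.18959692  0.066     ]
```

View pics/w1.png

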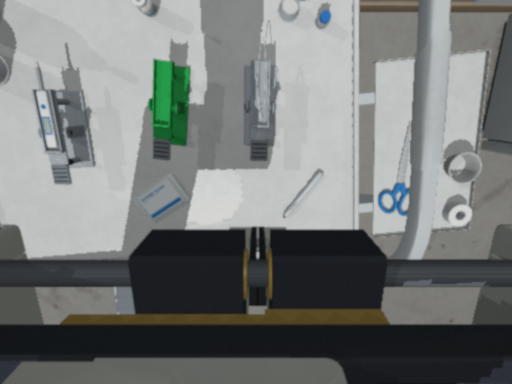

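The wrist view shows the forceps rest's pad at about (259,151), world (0.484, -0.189). The network reported only the green pad here. Next I'll align and go down to about z = 0.10.

```bash
python3 -m crank '[{"dx":4,"dy":2,"dz":52,"wx":0,"wy":0,"wz":0,"hand":0},{"dx":0,"dy":0,"dz":52,"wx":0,"wy":0,"wz":0,"hand":0},{"dx":0,"dy":0,"dz":52,"wx":0,"wy":0,"wz":0,"hand":0},{"dx":0,"dy":0,"dz":52,"wx":0,"wy":0,"wz":0,"hand":0},{"dx":0,"dy":0,"dz":52,"wx":0,"wy":0,"wz":0,"hand":0},{"dx":0,"dy":0,"dz":40,"wx":0,"wy":0,"wz":0,"hand":0},{"dx":0,"dy":0,"dz":5,"wx":0,"wy":0,"wz":0,"hand":0},{"dx":0,"dy":0,"dz":0,"wx":0,"wy":0,"wz":0,"hand":0}]'
python3 - <<'E'
from h import *
for n in ("wrist","top","side"):cv2.imwrite(f"pics/{n}2.png",optics.capture(n))
a=cv2.imread("pics/wrist2.png");b=cv2.imread("pics/top2.png")[90:270,230:430]
b=cv2.resize(b,(400,360));cv2.imwrite("pics/c2.png",np.hstack([cv2.resize(a,(400,300)),b[:300]]))
print(get_state()["tcp_pos"])
E
```

```text
time_s: 3.82
tcp_pos: [0.4839, -0.186, 0.1076]
eef_rot: [-179.9, -0.0, -89.8]
contact_force: [0.2, -0.2, -0.2]
gripper_width: 0.0004
[ 0.48436595 -0.18629707  0.10832126]
```

View pics/wrist2.png

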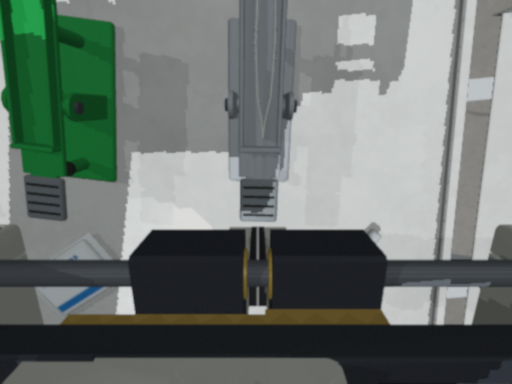

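View pics/side2.png

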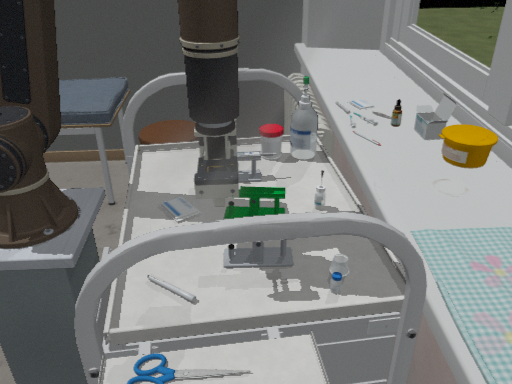

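```bash
python3 - <<'E'
from h import *
from scipy.spatial.transform import Rotation as Ro
s=get_state();c=optics.calibration("wrist");T=c["T_tool_cam"];K=c["intrinsics"]
Rt=Ro.from_euler("xyz",s["eef_rot"],degrees=True).as_matrix()
o=s["tcp_pos"]+Rt@T[:3,3]
for px in ((258.5,180),(258.5,200),(258.5,220),(240,200),(277,200),(262,100)):
    d=Rt@T[:3,:3]@np.linalg.solve(K,[*px,1.]);print(px,o+d*(.068-o[2])/d[2])
E
```

```text
(258.5, 180) [ 0.50351446 -0.18760831  0.068     ]
(258.5, 200) [ 0.48634695 -0.18766987  0.068     ]
(258.5, 220) [ 0.46847721 -0.18773394  0.068     ]
(240, 200) [ 0.48630911 -0.17222957  0.068     ]
(277, 200) [ 0.4863848  -0.20311001  0.068     ]
(262, 100) [ 0.56593619 -0.19003957  0.068     ]
```

The projected pad centre is (0.486, -0.188), within 3 mm of the TCP. Now I'll press slowly.

```bash
python3 -m crank '[{"dx":2,"dy":-1,"dz":10,"wx":0,"wy":0,"wz":0,"hand":0},{"dx":0,"dy":0,"dz":10,"wx":0,"wy":0,"wz":0,"hand":0},{"dx":0,"dy":0,"dz":10,"wx":0,"wy":0,"wz":0,"hand":0},{"dx":0,"dy":0,"dz":4,"wx":0,"wy":0,"wz":0,"hand":0},{"dx":0,"dy":0,"dz":3,"wx":0,"wy":0,"wz":0,"hand":0},{"dx":0,"dy":0,"dz":3,"wx":0,"wy":0,"wz":0,"hand":0},{"dx":0,"dy":0,"dz":3,"wx":0,"wy":0,"wz":0,"hand":0},{"dx":0,"dy":0,"dz":3,"wx":0,"wy":0,"wz":0,"hand":0},{"dx":0,"dy":0,"dz":3,"wx":0,"wy":0,"wz":0,"hand":0}]'
python3 -m crank '[{"dx":0,"dy":0,"dz":2,"wx":0,"wy":0,"wz":0,"hand":0},{"dx":0,"dy":0,"dz":2,"wx":0,"wy":0,"wz":0,"hand":0},{"dx":0,"dy":0,"dz":2,"wx":0,"wy":0,"wz":0,"hand":0},{"dx":0,"dy":0,"dz":2,"wx":0,"wy":0,"wz":0,"hand":0},{"dx":0,"dy":0,"dz":2,"wx":0,"wy":0,"wz":0,"hand":0}]'
```

```text
time_s: 5.1
tcp_pos: [0.484, -0.1884, 0.0572]
eef_rot: [-180.0, 0.0, -89.9]
contact_force: [-0.2, 0.0, -0.2]
gripper_width: 0.0004
time_s: 5.72
tcp_pos: [0.484, -0.1884, 0.0473]
eef_rot: [-180.0, -0.0, -89.9]
contact_force: [0.1, 0.9, 0.6]
gripper_width: 0.0005
```

```bash
python3 - <<'E'
from h import *
cv2.imwrite("pics/w3.png",optics.capture("wrist"))
print(get_state()["contact_force"])
E
python3 -m crank '[{"dx":0,"dy":0,"dz":1,"wx":0,"wy":0,"wz":0,"hand":0},{"dx":0,"dy":0,"dz":1,"wx":0,"wy":0,"wz":0,"hand":0},{"dx":0,"dy":0,"dz":0,"wx":0,"wy":0,"wz":0,"hand":0}]'
```

```text
[-0.16271387 -0.66708543  0.03026399]
time_s: 6.15
tcp_pos: [0.4839, -0.1884, 0.0453]
eef_rot: [180.0, -0.0, -89.9]
contact_force: [0.0, 0.6, 0.2]
gripper_width: 0.0006
```

View pics/w3.png

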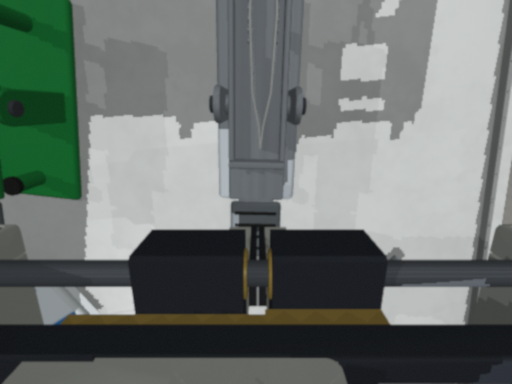

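The pad is moving down with the fingers and the forceps are still in the channel. I'll continue in 1 mm steps to the stop.

```bash
python3 -m crank '[{"dx":0,"dy":0,"dz":1,"wx":0,"wy":0,"wz":0,"hand":0},{"dx":0,"dy":0,"dz":1,"wx":0,"wy":0,"wz":0,"hand":0},{"dx":0,"dy":0,"dz":0,"wx":0,"wy":0,"wz":0,"hand":0}]'
python3 -m crank '[{"dx":0,"dy":0,"dz":1,"wx":0,"wy":0,"wz":0,"hand":0},{"dx":0,"dy":0,"dz":0,"wx":0,"wy":0,"wz":0,"hand":0}]'
```

```text
time_s: 6.52
tcp_pos: [0.4839, -0.1884, 0.0433]
eef_rot: [180.0, 0.0, -89.9]
contact_force: [-0.2, 1.0, -0.2]
gripper_width: 0.0003
time_s: 6.78
tcp_pos: [0.4839, -0.1884, 0.0423]
eef_rot: [180.0, 0.0, -89.9]
contact_force: [0.8, 0.2, 0.8]
gripper_width: 0.0006
```

```bash
python3 -m crank '[{"dx":0,"dy":0,"dz":1,"wx":0,"wy":0,"wz":0,"hand":0},{"dx":0,"dy":0,"dz":0,"wx":0,"wy":0,"wz":0,"hand":0}]'
python3 -m crank '[{"dx":0,"dy":0,"dz":1,"wx":0,"wy":0,"wz":0,"hand":0},{"dx":0,"dy":0,"dz":0,"wx":0,"wy":0,"wz":0,"hand":0}]'
python3 - <<'E'
from h import *
cv2.imwrite("pics/w4.png",optics.capture("wrist"));cv2.imwrite("pics/s4.png",cv2.resize(optics.capture("side")[140:290,190:390],(800,600)))
E
```

```text
time_s: 7.02
tcp_pos: [0.4839, -0.1884, 0.0413]
eef_rot: [180.0, 0.0, -89.9]
contact_force: [0.3, -0.1, 0.6]
gripper_width: 0.0003
time_s: 7.28
tcp_pos: [0.4839, -0.1884, 0.0403]
eef_rot: [180.0, 0.0, -89.9]
contact_force: [-0.0, -0.8, -0.1]
gripper_width: 0.0006
```

View pics/w4.png

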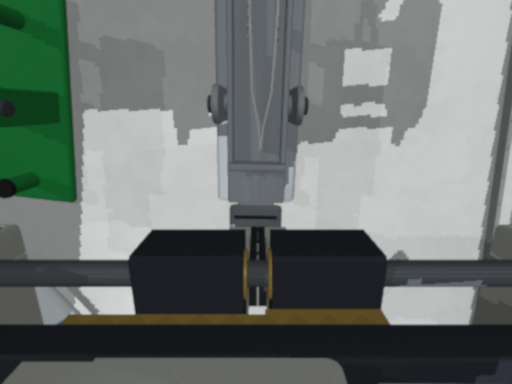

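View pics/s4.png

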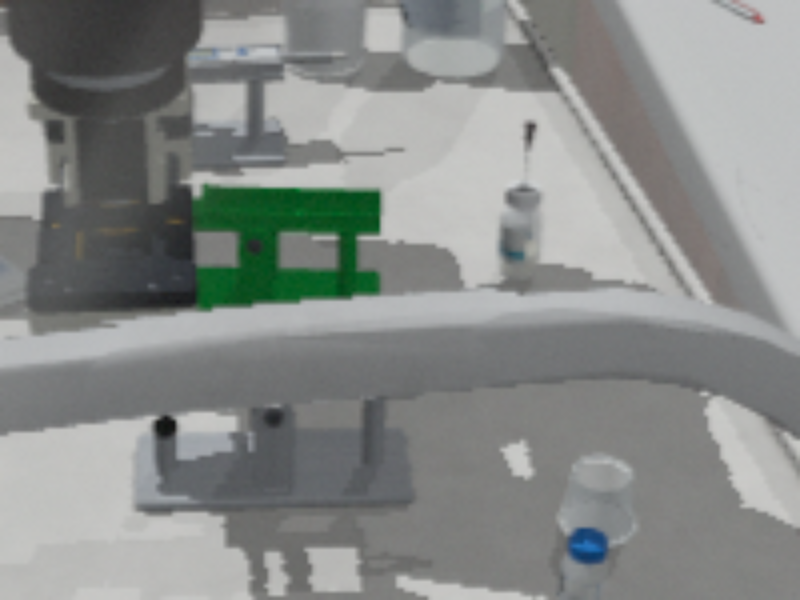

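```bash
python3 - <<'E'
from h import *
from scipy.spatial.transform import Rotation as Ro
s=get_state();print(s["time_s"],s["tcp_pos"],s["contact_force"],s["moment"])
c=optics.calibration("wrist");T=c["T_tool_cam"];K=c["intrinsics"]
Rt=Ro.from_euler("xyz",s["eef_rot"],degrees=True).as_matrix()
M=np.eye(4);M[:3,:3]=Rt;M[:3,3]=s["tcp_pos"];M=np.linalg.inv(M@T)
pv=np.array([.486+.077,-.188,.058])
for a in (0,.1,.2,.3,.38):
    o=[]
    for x,z,y in ((-58,10,-16),(-58,10,16),(-77,10,0),(-96,10,0),(0,0,-31),(-27,18,0)):
        X=pv+np.array([x*np.cos(a)-z*np.sin(a),y,x*np.sin(a)+z*np.cos(a)])/1e3
        p=K@(M[:3,:3]@X+M[:3,3]);o.append((p[:2]/p[2]).round(0))
    print(a,*o)
X=s["tcp_pos"];p=K@(M[:3,:3]@X+M[:3,3]);print("tcp",p[:2]/p[2])
E
```

```text
7.375 [ 0.48392733 -0.18837716  0.04033882] [-0.10153232 -0.7191777   0.56300645] [-0.0033578  -0.02601624 -0.02303749]
0 [283. 204.] [229. 204.] [256. 234.] [256. 261.] [311. 102.] [256. 154.]
0.1 [282. 202.] [230. 202.] [256. 230.] [256. 255.] [311. 102.] [256. 157.]
0.2 [281. 200.] [231. 200.] [256. 225.] [256. 247.] [311. 102.] [256. 158.]
0.3 [281. 196.] [232. 196.] [256. 219.] [256. 240.] [311. 102.] [256. 159.]
0.38 [280. 193.] [232. 193.] [256. 214.] [256. 233.] [311. 102.] [256. 159.]
tcp [256.76376015 220.05057087]
```

```bash
python3 - <<'E'
from h import *
cv2.imwrite("pics/top5.png",optics.capture("top"))
a=cv2.imread("pics/top0.png")[100:240,310:410];b=cv2.imread("pics/top5.png")[100:240,310:410]
cv2.imwrite("pics/cmp5.png",np.hstack([cv2.resize(q,(400,560),interpolation=cv2.INTER_CUBIC) for q in (a,b)]))
a=cv2.imread("pics/w3.png")[130:280,200:320];b=cv2.imread("pics/w4.png")[130:280,200:320]
cv2.imwrite("pics/cmpw.png",np.hstack([cv2.resize(q,(400,500),interpolation=cv2.INTER_CUBIC) for q in (a,b)]))
E
```

```text
(no output)
```

View pics/cmp5.png

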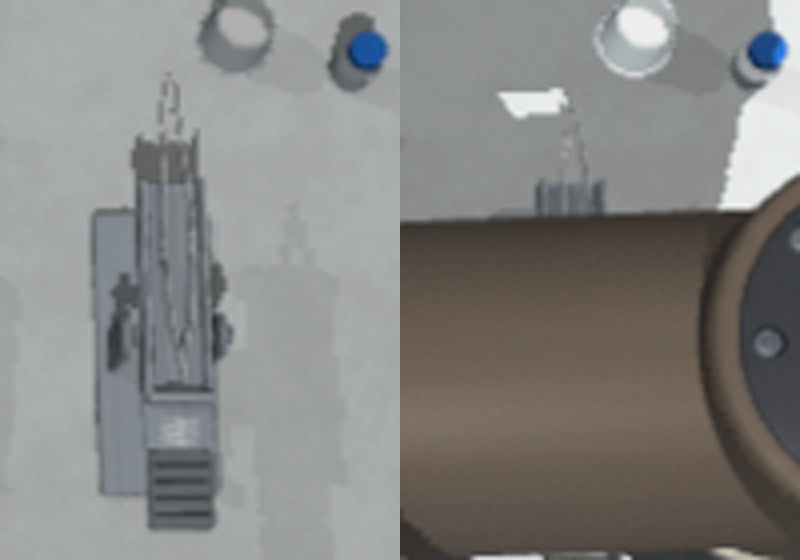

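View pics/cmpw.png

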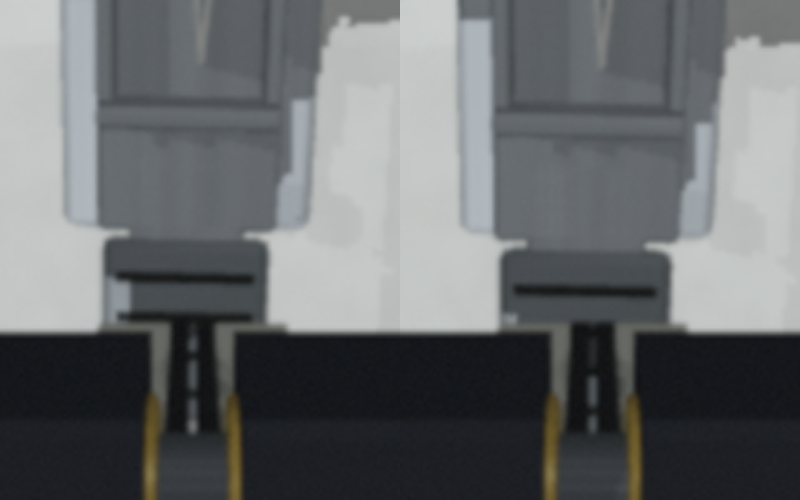

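```bash
python3 - <<'E'
from h import *
pv=np.array([.563,-.188,.058])
for a in (0,.1,.2,.3,.38):
    o=[]
    for x,z in ((60,10),(65,10),(107,13),(60,0)):
        X=pv+np.array([x*np.cos(a)-z*np.sin(a),0,x*np.sin(a)+z*np.cos(a)])/1e3
        o.append(proj("top",X).round(1))
    print(a,*o)
print(optics.calibration("wrist")["intrinsics"])
a=cv2.imread("pics/wrist2.png")[130:280,200:320];cv2.imwrite("pics/w2z.png",cv2.resize(a,(480,600),interpolation=cv2.INTER_CUBIC))
E
```

```text
0 [351.7 151.7] [351.5 149.3] [350.6 128.2] [350.8 152.9]
0.1 [352.2 151.7] [352.1 149.1] [351.6 127.6] [351.3 152.4]
0.2 [352.8 151.9] [352.7 149.4] [352.5 127.5] [351.9 152.1]
0.3 [353.3 152.5] [353.3 149.9] [353.5 128. ] [352.4 152.2]
0.38 [353.8 153.2] [353.8 150.6] [354.4 128.8] [352.8 152.4]
[[292.64231908   0.         257.28722477]
 [  0.         292.64231908 192.7430427 ]
 [  0.           0.           1.        ]]
```

View pics/w2z.png

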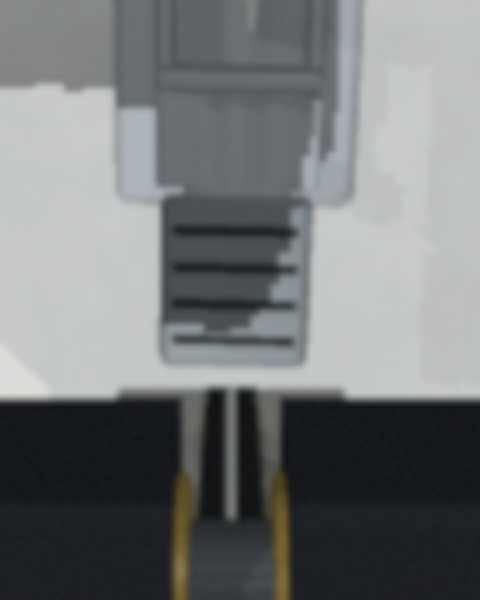

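```bash
python3 - <<'E'
from h import *
print(proj("side",[.273,.6167,.1904]),proj("side",[.484,-.1884,.0403]),proj("side",[.484,-.1863,.108]),proj("side",[.484,-.1863,.174]),proj("side",[.484,-.1884,.107]))
a=cv2.imread("pics/side0.png")[0:90,110:210];b=cv2.imread("pics/side2.png")[130:260,165:265]
cv2.imwrite("pics/g.png",np.hstack([cv2.resize(a,(400,360),interpolation=cv2.INTER_CUBIC),cv2.resize(b,(400,520),interpolation=cv2.INTER_CUBIC)[:360]]))
cv2.imwrite("pics/s6.png",optics.capture("side")); b=cv2.imread("pics/s6.png")[150:290,150:270]
cv2.imwrite("pics/g6.png",cv2.resize(b,(514,600),interpolation=cv2.INTER_CUBIC))
E
```

```text
[160.44541241  70.56466256] [221.43876926 244.07419154] [219.9522132  217.14639487] [218.39003682 189.65752581] [219.96161509 218.10759403]
```

View pics/g.png

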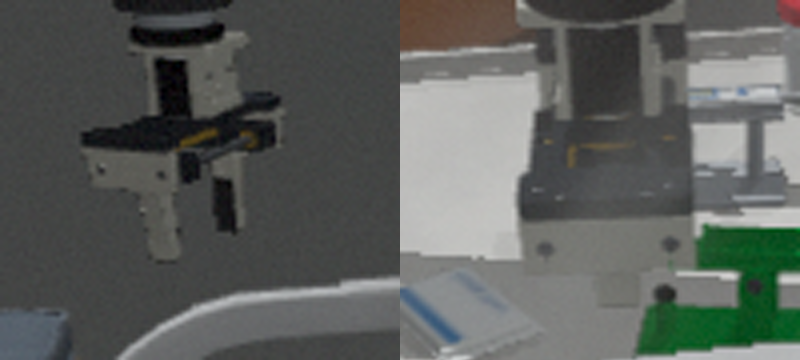

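View pics/g6.png

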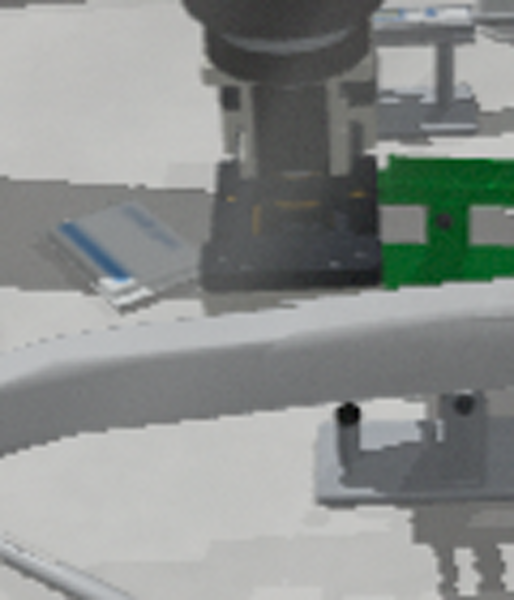

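Checks against the pictures show the pad hasn't moved:
- **Pad:** its width in the wrist view (50 px, 37 px before) matches a level pad.
- **Fingertips:** in the side view they sit about 25–30 mm higher than the reported TCP, both at the start and when lowered. With the reported z at 0.040, they are only just reaching the pad top.

So the visible fingertip is what counts. I'll shift 8 mm toward the pad's outer half so the gripper body clears the channel wall, then press on while watching the force.

```bash
python3 -m crank '[{"dx":0,"dy":0,"dz":-6,"wx":0,"wy":0,"wz":0,"hand":0},{"dx":0,"dy":7,"dz":0,"wx":0,"wy":0,"wz":0,"hand":0},{"dx":0,"dy":0,"dz":3,"wx":0,"wy":0,"wz":0,"hand":0},{"dx":0,"dy":0,"dz":3,"wx":0,"wy":0,"wz":0,"hand":0},{"dx":0,"dy":0,"dz":2,"wx":0,"wy":0,"wz":0,"hand":0},{"dx":0,"dy":0,"dz":2,"wx":0,"wy":0,"wz":0,"hand":0}]'
python3 -m crank '[{"dx":0,"dy":0,"dz":2,"wx":0,"wy":0,"wz":0,"hand":0},{"dx":0,"dy":0,"dz":2,"wx":0,"wy":0,"wz":0,"hand":0}]'
python3 -m crank '[{"dx":0,"dy":0,"dz":2,"wx":0,"wy":0,"wz":0,"hand":0},{"dx":0,"dy":0,"dz":2,"wx":0,"wy":0,"wz":0,"hand":0}]'
python3 - <<'E'
from h import *
b=optics.capture("wrist");cv2.imwrite("pics/w7.png",b[90:280,160:360].repeat(3,0).repeat(3,1))
E
```

```text
time_s: 8.22
tcp_pos: [0.477, -0.1884, 0.0361]
eef_rot: [180.0, -0.0, -89.9]
contact_force: [0.1, 0.5, -0.3]
gripper_width: 0.0002
time_s: 8.48
tcp_pos: [0.4769, -0.1884, 0.0322]
eef_rot: [180.0, -0.0, -89.9]
contact_force: [-1.0, 0.4, 1.5]
gripper_width: 0.0006
time_s: 8.72
tcp_pos: [0.4766, -0.1884, 0.0282]
eef_rot: [180.0, 0.0, -89.9]
contact_force: [-2.6, -0.9, 1.6]
gripper_width: 0.0004
```

View pics/w7.png

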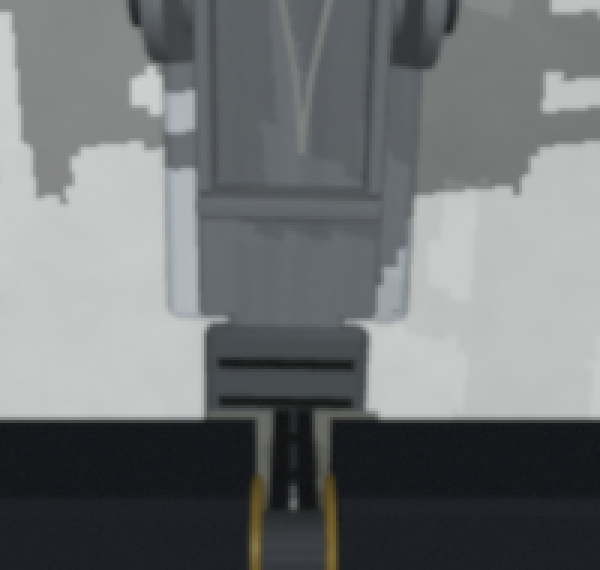

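```bash
python3 - <<'E'
from h import *
c=optics.calibration("wrist");T=np.linalg.inv(c["T_tool_cam"]);K=c["intrinsics"]
for z in (0,-.01,-.02,-.03,-.04,-.05,-.066):
  o=[]
  for y in (-.039,-.0095,0,.0095):
    p=K@(T[:3,:3]@[0,y,z]+T[:3,3]);o.append(round((p[1]/p[2])))
  print(z,o, "px/21mm",292*.021/p[2])
s=get_state();print(s["contact_force"],s["moment"],s["joint_torque"])
b=optics.capture("side");cv2.imwrite("pics/s8.png",b[150:290,150:290].repeat(4,0).repeat(4,1))
b=optics.capture("top");cv2.imwrite("pics/t8.png",b[90:290,290:430].repeat(3,0).repeat(3,1))
E
```

```text
0 [165, 207, 220, 232] px/21mm 29.37214277120394
-0.01 [169, 212, 226, 239] px/21mm 30.786650481480322
-0.02 [172, 218, 232, 245] px/21mm 32.34429133288763
-0.03 [176, 224, 238, 253] px/21mm 34.06794841629731
-0.04 [180, 231, 246, 261] px/21mm 35.98565724383369
-0.05 [185, 238, 254, 270] px/21mm 38.132142416072426
-0.066 [194, 253, 270, 287] px/21mm 42.15533663010664
[-1.30446891  0.16876395  0.72679123] [-0.08301501  0.34390085  0.07385852] [ 2.23019086e-01 -4.32505488e+01  2.20171827e+01  5.08358672e+00
  3.49985501e-01  5.24104416e-04]
```

View pics/s8.png

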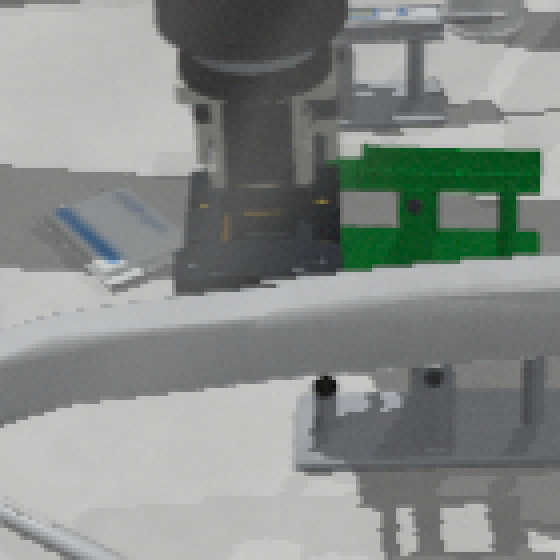

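View pics/t8.png

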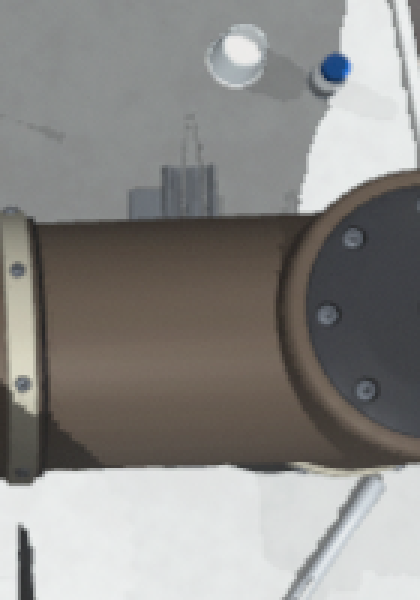

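```bash
cat >> h.py <<'E'
from scipy.spatial.transform import Rotation as Ro
def pred(s,pv=(.563,-.188,.058)):
    c=optics.calibration("wrist");T=c["T_tool_cam"];K=c["intrinsics"]
    M=np.eye(4);M[:3,:3]=Ro.from_euler("xyz",s["eef_rot"],degrees=True).as_matrix();M[:3,3]=s["tcp_pos"];M=np.linalg.inv(M@T)
    for a in (0,.1,.2,.3,.38):
        o=[]
        for x,z,y in ((-58,10,-16),(-58,10,16),(-77,10,0),(-96,10,0),(0,0,-31),(-27,8,0),(-36,19,0)):
            X=np.array(pv)+np.array([x*np.cos(a)-z*np.sin(a),y,x*np.sin(a)+z*np.cos(a)])/1e3
            p=K@(M[:3,:3]@X+M[:3,3]);o.append((p[:2]/p[2]).round(0))
        print(a,*o)
E
python3 - <<'E'
from h import *
pred(get_state())
pred(dict(eef_rot=[180,0,-89.8],tcp_pos=[.484,-.1863,.1080]))
E
```

```text
0 [285. 200.] [227. 199.] [256. 231.] [256. 261.] [315.  88.] [256. 142.] [256. 163.]
0.1 [284. 198.] [228. 197.] [256. 227.] [256. 254.] [315.  88.] [256. 143.] [256. 165.]
0.2 [283. 195.] [229. 195.] [256. 222.] [256. 246.] [315.  88.] [256. 143.] [256. 166.]
0.3 [283. 191.] [230. 191.] [256. 216.] [256. 238.] [315.  88.] [256. 142.] [256. 166.]
0.38 [282. 188.] [230. 188.] [256. 211.] [256. 231.] [315.  88.] [256. 142.] [256. 166.]
0 [279. 178.] [239. 178.] [259. 200.] [259. 221.] [298. 104.] [259. 139.] [259. 152.]
0.1 [278. 177.] [240. 177.] [259. 198.] [259. 218.] [298. 104.] [259. 140.] [259. 154.]
0.2 [278. 176.] [240. 175.] [259. 195.] [259. 213.] [298. 104.] [259. 140.] [259. 155.]
0.3 [277. 174.] [241. 173.] [259. 192.] [259. 208.] [298. 104.] [259. 139.] [259. 155.]
0.38 [277. 171.] [241. 171.] [259. 188.] [259. 204.] [298. 104.] [259. 139.] [259. 155.]
```

The pad's far edge now fits a tilt of about 0.1 rad, so contact began near a reported z of 0.034, and there are about 28 mm still to press. The forces are small.

```bash
for i in 1; do python3 -m crank '[{"dx":0,"dy":0,"dz":2,"wx":0,"wy":0,"wz":0,"hand":0},{"dx":0,"dy":0,"dz":2,"wx":0,"wy":0,"wz":0,"hand":0},{"dx":0,"dy":0,"dz":2,"wx":0,"wy":0,"wz":0,"hand":0}]'; done
python3 -m crank '[{"dx":0,"dy":0,"dz":2,"wx":0,"wy":0,"wz":0,"hand":0},{"dx":0,"dy":0,"dz":2,"wx":0,"wy":0,"wz":0,"hand":0}]'
python3 - <<'E'
from h import *
s=get_state();pred(s);print(s["contact_force"])
b=optics.capture("wrist");cv2.imwrite("pics/w9.png",b[90:280,160:360].repeat(3,0).repeat(3,1))
E
```

```text
time_s: 9.25
tcp_pos: [0.4771, -0.1884, 0.0223]
eef_rot: [-180.0, -0.0, -89.9]
contact_force: [-0.8, -0.2, 1.3]
gripper_width: 0.0005
time_s: 9.5
tcp_pos: [0.4772, -0.1884, 0.0183]
eef_rot: [-180.0, -0.0, -89.9]
contact_force: [0.6, 0.5, 1.6]
gripper_width: 0.0006
0 [287. 206.] [225. 206.] [256. 239.] [256. 271.] [319.  87.] [256. 144.] [256. 167.]
0.1 [286. 203.] [226. 203.] [256. 234.] [256. 263.] [319.  87.] [256. 145.] [256. 169.]
0.2 [285. 200.] [227. 200.] [256. 228.] [256. 254.] [319.  87.] [256. 145.] [256. 170.]
0.3 [284. 196.] [228. 196.] [256. 222.] [256. 245.] [319.  87.] [256. 145.] [256. 170.]
0.38 [283. 193.] [229. 193.] [256. 216.] [256. 237.] [319.  87.] [256. 144.] [256. 170.]
[0.58188328 0.52386305 1.57433429]
```

View pics/w9.png

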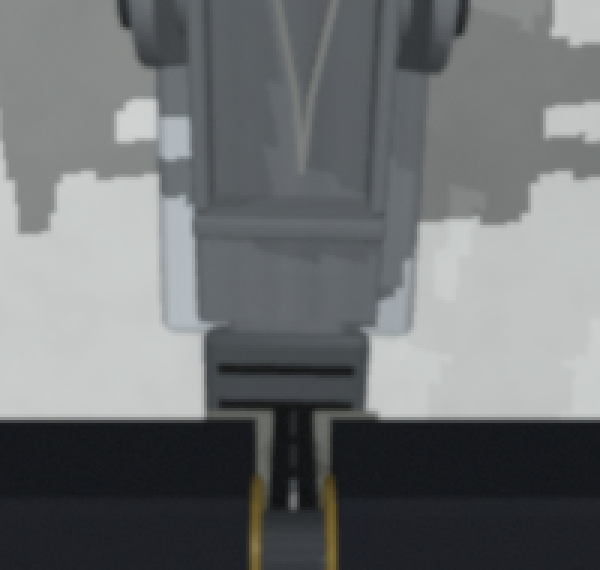

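The tilt is now about 0.2 rad, with the forceps still in place. Continuing.

```bash
python3 -m crank '[{"dx":0,"dy":0,"dz":2,"wx":0,"wy":0,"wz":0,"hand":0},{"dx":0,"dy":0,"dz":2,"wx":0,"wy":0,"wz":0,"hand":0},{"dx":0,"dy":0,"dz":2,"wx":0,"wy":0,"wz":0,"hand":0}]'
python3 -m crank '[{"dx":0,"dy":0,"dz":1.5,"wx":0,"wy":0,"wz":0,"hand":0},{"dx":0,"dy":0,"dz":1.5,"wx":0,"wy":0,"wz":0,"hand":0}]'
python3 -m crank '[{"dx":0,"dy":0,"dz":1,"wx":0,"wy":0,"wz":0,"hand":0},{"dx":0,"dy":0,"dz":1,"wx":0,"wy":0,"wz":0,"hand":0}]'
python3 - <<'E'
from h import *
s=get_state();pred(s);print(s["contact_force"])
b=optics.capture("wrist");cv2.imwrite("pics/w10.png",b[90:280,160:360].repeat(3,0).repeat(3,1))
E
```

```text
time_s: 9.93
tcp_pos: [0.4771, -0.1884, 0.0123]
eef_rot: [-180.0, -0.0, -89.9]
contact_force: [0.0, -0.5, 1.9]
gripper_width: 0.0005
time_s: 10.18
tcp_pos: [0.4769, -0.1884, 0.0092]
eef_rot: [180.0, 0.0, -89.9]
contact_force: [1.1, -0.1, 1.2]
gripper_width: 0.0005
time_s: 10.42
tcp_pos: [0.477, -0.1884, 0.0073]
eef_rot: [-180.0, -0.0, -89.9]
contact_force: [0.2, 0.5, 2.8]
gripper_width: 0.0006
0 [289. 213.] [222. 213.] [256. 249.] [256. 282.] [324.  85.] [256. 147.] [256. 172.]
0.1 [288. 210.] [224. 210.] [256. 243.] [256. 273.] [324.  85.] [256. 148.] [256. 174.]
0.2 [287. 206.] [225. 206.] [256. 236.] [256. 263.] [324.  85.] [256. 148.] [256. 175.]
0.3 [286. 202.] [226. 202.] [256. 229.] [256. 253.] [324.  85.] [256. 147.] [256. 175.]
0.38 [285. 198.] [227. 198.] [256. 223.] [256. 245.] [324.  85.] [256. 146.] [256. 174.]
[0.23569103 0.49618772 2.80897194]
```

View pics/w10.png

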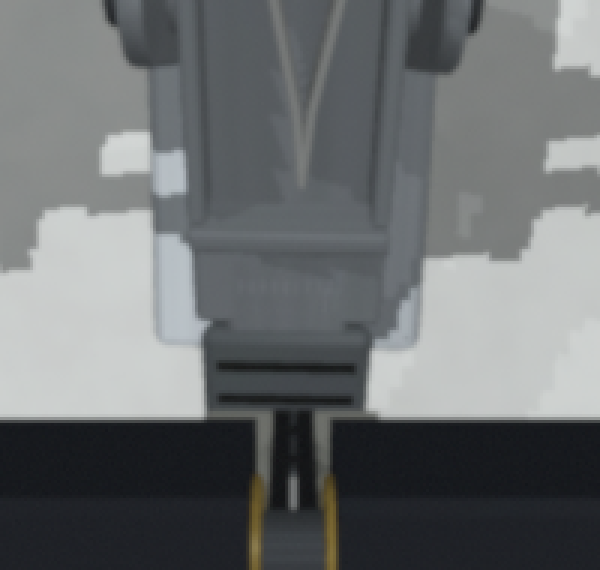

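```bash
python3 -m crank '[{"dx":0,"dy":0,"dz":1,"wx":0,"wy":0,"wz":0,"hand":0},{"dx":0,"dy":0,"dz":1,"wx":0,"wy":0,"wz":0,"hand":0}]'
python3 -m crank '[{"dx":0,"dy":0,"dz":1,"wx":0,"wy":0,"wz":0,"hand":0}]'
python3 -m crank '[{"dx":0,"dy":0,"dz":1,"wx":0,"wy":0,"wz":0,"hand":0}]'
```

```text
time_s: 10.72
tcp_pos: [0.477, -0.1884, 0.0053]
eef_rot: [-180.0, -0.0, -89.9]
contact_force: [1.1, 0.1, 1.3]
gripper_width: 0.0006
time_s: 10.85
tcp_pos: [0.4769, -0.1884, 0.0043]
eef_rot: [180.0, 0.0, -89.9]
contact_force: [1.2, 0.3, 0.9]
gripper_width: 0.0003
time_s: 10.98
tcp_pos: [0.477, -0.1884, 0.0034]
eef_rot: [-180.0, -0.0, -89.9]
contact_force: [-0.4, 0.7, 4.5]
gripper_width: 0.0004
```

```bash
python3 -m crank '[{"dx":0,"dy":0,"dz":0.6,"wx":0,"wy":0,"wz":0,"hand":0}]'
python3 -m crank '[{"dx":0,"dy":0,"dz":0.6,"wx":0,"wy":0,"wz":0,"hand":0}]'
python3 - <<'E'
from h import *
s=get_state();pred(s);print(s["contact_force"],s["tcp_pos"])
b=optics.capture("wrist");cv2.imwrite("pics/w11.png",b[90:280,160:360].repeat(3,0).repeat(3,1))
E
```

```text
time_s: 11.1
tcp_pos: [0.4772, -0.1885, 0.0031]
eef_rot: [-180.0, -0.0, -89.9]
contact_force: [-1.6, 1.1, 8.3]
gripper_width: 0.0002
time_s: 11.22
tcp_pos: [0.4773, -0.1885, 0.0028]
eef_rot: [-180.0, -0.0, -89.9]
contact_force: [-1.4, 1.4, 12.6]
gripper_width: 0.0003
0 [290. 217.] [221. 216.] [256. 253.] [255. 288.] [326.  85.] [256. 149.] [255. 175.]
0.1 [289. 214.] [223. 213.] [256. 247.] [256. 278.] [326.  85.] [256. 150.] [255. 177.]
0.2 [287. 210.] [224. 210.] [256. 240.] [256. 267.] [326.  85.] [256. 150.] [256. 177.]
0.3 [286. 205.] [225. 205.] [256. 233.] [256. 257.] [326.  85.] [256. 149.] [256. 178.]
0.38 [286. 201.] [226. 201.] [256. 226.] [256. 248.] [326.  85.] [256. 148.] [256. 177.]
[-1.40380299  1.44640401 12.58431455] [ 0.4772937  -0.18850603  0.00282327]
```

View pics/w11.png

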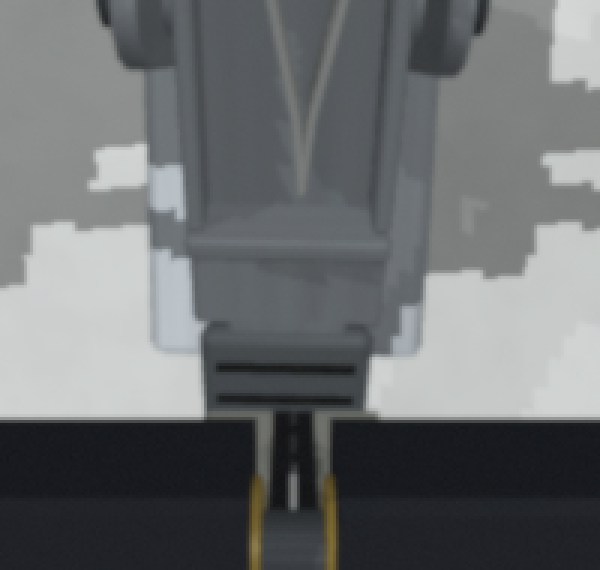

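The force climbs steeply to 12.6 N, so this is the firm stop, and the pad edge at row 199 fits a tilt of about 0.38. The forceps lie undisturbed. Now I'll let go gently and straight up.

```bash
python3 -m crank '[{"dx":0,"dy":0,"dz":-1,"wx":0,"wy":0,"wz":0,"hand":0},{"dx":0,"dy":0,"dz":-2,"wx":0,"wy":0,"wz":0,"hand":0},{"dx":0,"dy":0,"dz":-4,"wx":0,"wy":0,"wz":0,"hand":0},{"dx":0,"dy":0,"dz":-10,"wx":0,"wy":0,"wz":0,"hand":0},{"dx":0,"dy":0,"dz":-25,"wx":0,"wy":0,"wz":0,"hand":0},{"dx":0,"dy":0,"dz":-50,"wx":0,"wy":0,"wz":0,"hand":0},{"dx":0,"dy":0,"dz":-60,"wx":0,"wy":0,"wz":0,"hand":0},{"dx":0,"dy":0,"dz":-60,"wx":0,"wy":0,"wz":0,"hand":0},{"dx":0,"dy":0,"dz":-60,"wx":0,"wy":0,"wz":0,"hand":0},{"dx":0,"dy":0,"dz":-60,"wx":0,"wy":0,"wz":0,"hand":0}]'
python3 -m crank '[{"dx":-60,"dy":0,"dz":-20,"wx":0,"wy":0,"wz":0,"hand":0},{"dx":-60,"dy":0,"dz":-20,"wx":0,"wy":0,"wz":0,"hand":0},{"dx":-60,"dy":0,"dz":0,"wx":0,"wy":0,"wz":0,"hand":0},{"dx":-40,"dy":0,"dz":0,"wx":0,"wy":0,"wz":0,"hand":0},{"dx":0,"dy":0,"dz":0,"wx":0,"wy":0,"wz":0,"hand":0},{"dx":0,"dy":0,"dz":0,"wx":0,"wy":0,"wz":0,"hand":0}]'
python3 - <<'E'
from h import *
s=get_state();print(s["contact_force"])
cv2.imwrite("pics/w12.png",optics.capture("wrist"));
b=optics.capture("top");cv2.imwrite("pics/t12.png",b);c=optics.capture("side");cv2.imwrite("pics/s12.png",c)
cv2.imwrite("pics/c12.png",np.hstack([b[90:290,300:430].repeat(3,0).repeat(3,1),c[130:330,200:330].repeat(3,0).repeat(3,1)]))
E
```

```text
time_s: 12.52
tcp_pos: [0.4761, -0.1884, 0.3371]
eef_rot: [-179.9, 0.0, -89.9]
contact_force: [1.5, 0.1, -0.3]
gripper_width: 0.0007
time_s: 13.28
tcp_pos: [0.4762, 0.03, 0.3741]
eef_rot: [-180.0, -0.0, -89.8]
contact_force: [0.8, -0.3, -0.4]
gripper_width: 0.0002
[ 0.80878576 -0.32935965 -0.41718111]
```

View pics/c12.png

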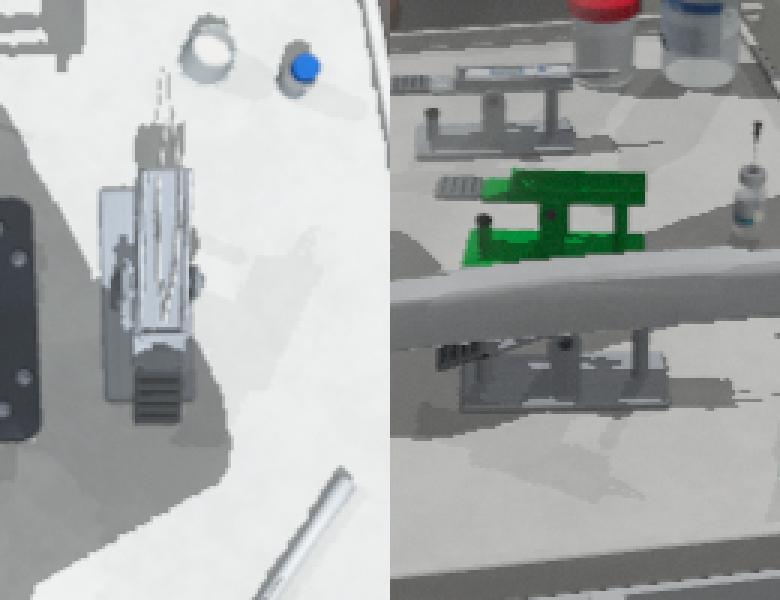

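View pics/w12.png

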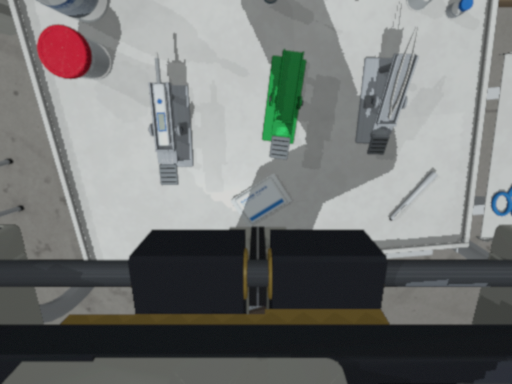

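The arm is down at its pad end. In the side view the pad rests on its stop post at about (353,247), and in the top view the pad has shrunk at (353,222). The forceps lie straight in the channel with the outer end up. The thermometer rest and the green rest are level. The robot is clear, so I'm handing in.

```bash
python3 - <<'E'
from plant import order
print(order.close_job())
E
```

```text
the job is handed in; nothing more can be done
None
```

I pressed the pad of the forceps rest down to its firm stop, let go straight up, moved the gripper clear and handed the job in at about 13.5 s.

- **At the stop:** the upward force, about 1–3 N during the press, climbed to 12.6 N within about 1 mm. The pad edge in the wrist picture fits a tilt of about 0.38.
- **After letting go:** the pad stayed down, the outer end of the forceps was up, and the forceps lay straight in the channel. The thermometer rest and the green look-alike looked level. The force reading was back to noise.

**Disagreements:**
- The reported TCP was about 30 mm lower than the fingertips seen in the side and wrist pictures. My first press therefore stopped at the pad top without moving it. I pressed on using the pictures and the force reading.
- A sideways force of up to 2.6 N showed briefly as the pad first started to move, then went away.
- The networks missed the forceps rest's pad in the wrist and side views, so I read it from the pictures there.

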